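Remove the lockout block and bolt the test cell

TASK

Make the red test cell ready for its run: pull the yellow lockout block up off its rail against the sprung catch and stand it upright in the blue tray. Then slide the bolt by its black knob fully home into the red keeper and let go. Do not bump the light bar above the bolt, and leave the loose things around where they are.

Things in the scene. Friction and masses are not known exactly. Their poses are not given: they have to be found in the camera images.
- fixture: Fixed aluminium plate, 250 x 310 x 12 mm, carrying bolt, rail, keeper and red test cell. Origin on the worktop (z = 0) under the bolt's axis; z up, x away from the robot (yaw within 0.25 rad), y along the bolt, which closes towards +y. In mm: plate x -35..215, y -205..105; bolt axis x 0, z 32; bolt channel y -198..-5, 34 high; red cell at (140, -35), radius 67, 60 high.
- rail_seat (a point): Middle of the block's rail, on its top: x 0, y 25, z 22 mm in the fixture's frame. The rail is 20 mm wide, 46 mm long in y. Beside it (fixture mm): dark bolt guide y -25..0, top z 51. Behind it, the sprung roller catch and its dark housing: x 24..76, y 9..41, top z 48.
- keeper (a point): Mouth of the hole in the red keeper, on the bolt's axis: x 0, y 50, z 32 mm in the fixture's frame. The keeper spans y 50..78 mm, x -22..22, top z 53; a red lid arm of that height runs from it in +x to the cell.
- light_bar: Fixed LED bar over the bolt, with the fixture's own frame. In mm: bar x 16..32, y -275..185, z 190..206; posts 14 thick (feet 48) at x 24, y -275 and 185. No room for a gripper pointing straight down at bolt or block: come in below it from the robot's side, tool pointing down and tilted 30 to 40 degrees towards fixture +x.
- bolt (a joint): Travel of the steel bolt along the fixture's +y (m): 0 = withdrawn, 0.094 = fully home against its stop, tip 24 mm inside the keeper. Starts at 0 to 0.02. About 2.5 N sliding friction, no spring: it stays where it is left. It cannot pass while the yellow block is on the rail.
- bolt_knob (a point): Middle of the bolt's upright black knob, 24 mm in diameter, 38 mm tall (19 above, 19 below this point), on a 14 mm stem. In the fixture's frame x = 0, y = joint value - 0.139 m, z = 79 mm. Grip it across the fixture's y, or push it along y.
- lockout_block: Loose yellow block, 0.1 to 0.21 kg, 46 (x) x 42 (y) x 91 mm tall; origin under the middle of its feet, z up. From 39 to 91 mm up it is a stem 24 (x) x 26 (y) mm with a black band. It sits astride the rail, feet 13 mm over the worktop, axes as the fixture's; 25 mm free beside the stem in y. A sprung roller behind holds it: straight up takes 8 to 18 N at 4 to 12 mm of lift; free after 20 mm.
- blue_tray: Fixed blue open tray, 130 (x) x 160 (y) x 35 mm tall, walls and floor 5 mm, in front of the fixture to the left or right. Origin on the worktop under its centre; inner floor at z = 5 mm. Empty; the lockout block belongs in it.
- grey_tray: Fixed grey tray of the same size on the other side, holding three brass slugs. Not to be used.
- spanner: A combination spanner about 170 mm long lying loose on the worktop between the robot and the fixture. Bystander. Origin near its middle, axis x along it.
- check_weight: A steel knobbed check weight, diameter 38 mm, 48 mm tall, standing loose on the worktop just left of the red keeper and lid arm, beside the plate. Bystander. Origin at the centre of its underside.
- spare_ring: A loose red ring, outer diameter 90 mm, inner 64 mm, 10 mm high, lying on the fixture plate beside the red cell. Bystander. Origin at the centre of its underside.
- beaker: A glass beaker, diameter 84 mm, 100 mm tall, standing on the robot's left. Bystander. Origin at the centre of its underside.
- spray_bottle: A white bottle with a red cap, diameter 60 mm, 160 mm tall, on the robot's right. Bystander. Origin at the centre of its underside.
- jar: An amber jar, diameter 68 mm, 80 mm tall, far right. Bystander. Origin at the centre of its underside.

How it is judged:
On the way, in this order (a step that is already met when the one before it is completed fails the run):
1. the lockout block is lifted off its rail (z of lockout_block in the frame of fixture above 0.035 m), for 0.1 s.
2. the lockout block stands upright in the blue tray, let go of (x of lockout_block in the frame of blue_tray between -0.05 and 0.05 m and y of lockout_block in the frame of blue_tray between -0.065 and 0.065 m and z of lockout_block in the frame of blue_tray below 0.012 m and angle between lockout_block's own z axis and vertical below 0.2 rad and contact force between lockout_block and the fingers below 0.1 N), for 0.2 s.
3. the bolt is slid fully home (value of joint bolt above 0.089 m), for 0.2 s.
At the end, for the whole second after the job is handed in: The bolt rests within 5 mm of fully home (joint above 0.089 of 0.094 m), and the lockout block stands at rest, upright within 0.2 rad, on the floor of the blue tray (its origin within 50 mm in x and 65 mm in y of the tray's centre and less than 12 mm above the tray's underside), let go of (all of step 2 and value of joint bolt above 0.089 m and velocity of joint bolt below 0.01 m/s and linear speed of lockout_block below 0.02 m/s); the robot touches nothing.
It fails at once if the light bar is bumped with more than 8 N (contact force between any of the arm, the fingers, lockout_block and light_bar above 8 N).
It fails at once if a loose bystander is moved more than 25 mm or tipped over (distance of any of spanner, check_weight, spare_ring, beaker, spray_bottle, jar from where it was at the start of the episode above 0.025 m or angle between any of check_weight, beaker, spray_bottle, jar's own z axis and vertical above 0.5 rad).
It also fails if it takes over 53 s, if anything falls off the work surface, if the arm or the gripper's body presses on something with over 40 N, if the wrist force passes 120 N, or if a joint passes its speed limit or range.

ROBOT

A 6-joint arm with a two-finger parallel gripper is mounted at the origin on the work surface. World frame = base frame: x ahead of the robot, y to its left, z up, the work surface at z = 0. Lengths are in m, angles in rad, forces in N, time in s.
With the tool pointing down it reaches from about 0.225 to 0.875 m from the base axis. Payload 3.4 kg.
Tool frame: the origin (TCP) lies between the finger pads, 19 mm behind the fingertips; this is the grasp point; z points along the fingers, y is the line along which they close (so a half turn about z gives the same grasp; the last joint's range is limited). The gripper opens to 85 mm and grips with 20 to 120 N. Pads are 22 mm wide; open, the fingers measure 114 mm over their backs; the gripper's body (76 mm by 85 mm) begins 54 mm behind the grasp point. The pads swing forward as they close: fully open they stand 13 mm farther back than shut.
Start: joints at [1.023, 0.276, 1.505, -0, 1.361, -0.121], TCP at [0.238, 0.523, 0.25] pointing down, gripper open.
Joint ranges: [-2.89, 2.89], [-0.75, 2.08], [0.22, 2.7], [-1.18, 4.32], [0.11, 2.71], [-2.7, 2.7]. Speed limits (rad/s): [2.57, 2.57, 3.14, 3.14, 3.14, 3.14].

INTERFACE

Orientations are given as a unit quaternion [w, x, y, z].
In Python, from rig import get_state, imaging, ticket gives the robot as it stands. The module is installed in compiled form; this text tells all that it offers.
- The arm moves only by the shell command python3 -m inch 'ROWS' [FORCE]. ROWS is JSON, a list of rows, each an object with "claw": the opening, from -1 (shut) to 1 (fully open); "travel": the shift along the world's x, y, z in units of 200 mm (1.0 is 200 mm), a list of three; "turn": the turn about the world's z in units of 180 degrees (1.0 is 180 degrees). A call has 1 to 5 rows; each row is the pose to reach, as a shift and turn from the pose commanded when the call began, turning the shorter way round; what a row does not reach only later rows make up. A row lasts 1/10 s, in which the tool goes at most 50 mm and 8.59 degrees, less where a joint would pass 70% of its speed; a pose out of reach is approached as far as the arm can. A call with a number of a shift or a turn outside -1 to 1 is refused whole. A call with a gripper value outside its range is refused whole. The fingers move at their own pace and stop on an object; FORCE is the grip in N (left out, the last holds). Time passes only in rows, so rows that repeat a pose let the fingers close. It gives the time, the measured TCP pose, the force, the opening and the grip force at its end, in the units of the state.
- get_state(): the state, without advancing time (a new reading comes with each control period).
- imaging.get_image(name): name is "scene" or "top" or "wrist"; returns the picture (384x512x3 uint8, red, green, blue); there is no depth.
- imaging.camera_params(name): a dict with "camera_matrix" (3x3 intrinsics, pixels), "cam_to_world" (4x4, takes a point from camera to world coordinates); the wrist camera has in their place "T_tool_cam" (4x4, takes a point from camera to tool coordinates, whose origin is the TCP and whose axes are the flange's). Camera axes: x right, y down, z forward; pixel columns grow to the right and rows downward; lengths in m; the calibration is good to about 2 mm. A picture is of the moment at which its call begins: read the wrist's pose just before it. camera_params takes no time and is no camera call.
- ticket.sign_off(): hands the job in; it is judged then, once.
The state is a dict: "clock": time; "qpos": joint angles; "qd": joint speeds; "effort": joint torques, N m; "position": TCP position; "ee_rot": TCP orientation; "contact_force": force on the tool from outside, world axes, zero at the start; "moment": the same for the moment, N m; "width": finger opening in m; "gripper_force": force on a finger pad.
Only numpy, scipy, OpenCV 4.12 (cv2) and the standard library are available. Lean on these libraries where they do the work, as an engineer would, in place of code of your own. Each camera call takes 0.05 s, during which the arm holds its last target. There are 200 camera calls.

## Working session

There is one attempt and no reset: what is moved stays moved. The work goes in short steps, Python scripts to look and compute and a shell command to move; the robot and the scene stay as the last step left them, time stands still between calls to the robot, and variables do not carry over. Pictures are saved under pics/ and viewed, at most 10 in all, crops included, and the job is handed in when it is done.

```bash
mkdir -p pics; ls; cat > h.py <<'E'
import numpy as np, cv2
from rig import get_state, imaging
from scipy.spatial.transform import Rotation as R
def cam(n):
    p=imaging.camera_params(n); K=np.array(p["camera_matrix"])
    if n=="wrist":
        s=get_state(); q=s["ee_rot"]; T=np.eye(4); T[:3,:3]=R.from_quat([q[1],q[2],q[3],q[0]]).as_matrix(); T[:3,3]=s["position"]
        return K,T@np.array(p["T_tool_cam"])
    return K,np.array(p["cam_to_world"])
def ray(c,uv):
    K,T=c; d=T[:3,:3]@np.linalg.solve(K,[uv[0],uv[1],1.]); return T[:3,3],d/np.linalg.norm(d)
def onplane(c,uv,z):
    o,d=ray(c,uv); return o+d*(z-o[2])/d[2]
def tri(c1,u1,c2,u2):
    o1,d1=ray(c1,u1);o2,d2=ray(c2,u2)
    t=np.linalg.lstsq(np.c_[d1,-d2],o2-o1,rcond=None)[0]
    a,b=o1+d1*t[0],o2+d2*t[1]; return (a+b)/2,np.linalg.norm(a-b)
def proj(c,p):
    K,T=c; x=np.linalg.inv(T)@np.r_[p,1]; x=K@x[:3]; return x[:2]/x[2]
E
python3 - <<'E'
from h import *
s=get_state(); print(s)
for n in("scene","top"):
    im=imaging.get_image(n); cv2.imwrite(f"pics/{n}.png",im[:,:,::-1]); K,T=cam(n); print(n,K.round(1).tolist(),T.round(3).tolist())
a=[cv2.imread(f"pics/{n}.png") for n in("scene","top")]
cv2.imwrite("pics/both.png",np.hstack([cv2.resize(x,(400,300)) for x in a]))
E
```

```text
pics
{'clock': 0.0, 'qpos': array([ 1.02299031e+00,  2.76572588e-01,  1.50613599e+00, -1.37581062e-05,
        1.36068130e+00, -1.20959631e-01]), 'qd': array([-0.00071258, -0.00236357,  0.00018509, -0.00138846,  0.00068114,
        0.00088766]), 'effort': array([ 6.39873560e-04, -4.16761708e+01, -2.45802498e+01, -5.11732542e-04,
        1.09007297e-02,  2.11900283e-05]), 'position': array([0.23778082, 0.52299038, 0.24915131]), 'ee_rot': array([-2.88558758e-04,  2.11805166e-01,  9.77311498e-01, -8.51049804e-04]), 'contact_force': array([ 0.508988  ,  0.0481404 , -0.58571056]), 'moment': array([-0.0380039 ,  0.00255461, -0.01971126]), 'gripper_force': 0.0, 'width': 0.08553019630219655}
scene [[461.9, 0.0, 248.9], [0.0, 461.9, 193.1], [0.0, 0.0, 1.0]] [[-0.742, 0.436, -0.509, 1.254], [0.671, 0.469, -0.575, 0.758], [-0.012, -0.768, -0.64, 0.929], [0.0, 0.0, 0.0, 1.0]]
top [[459.9, 0.0, 260.5], [0.0, 459.9, 193.0], [0.0, 0.0, 1.0]] [[0.02, -0.979, 0.204, 0.289], [-1.0, -0.019, 0.006, -0.014], [-0.002, -0.204, -0.979, 1.492], [0.0, 0.0, 0.0, 1.0]]
```

View pics/top.png

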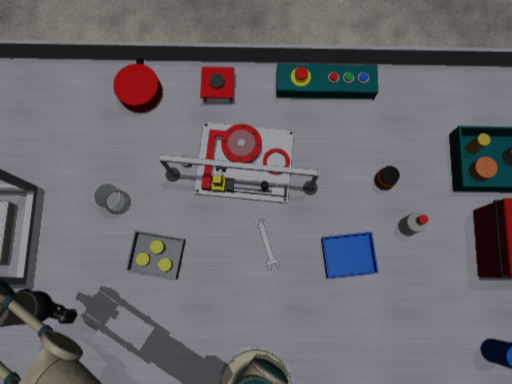

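View pics/scene.png

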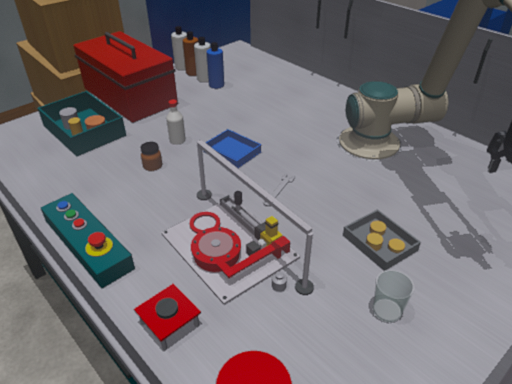

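The top view shows the yellow block at (218,183), the knob at (264,187), the blue tray at (349,255), the spanner at (267,243) and the bar from (165,160) to (315,173). The scene view has the block at (271,230), the knob at (238,198) and the blue tray at (234,149). The tool is upright now and the moves only shift and turn about z, so I'll check the command's usage and measure the scene.

```bash
python3 -m inch --help; python3 -m inch; python3 - <<'E'
from h import *
T=cv2.imread("pics/top.png");S=cv2.imread("pics/scene.png")
ct,cs=cam("top"),cam("scene")
def comps(im,lo,hi,roi,mina=6):
    h=cv2.cvtColor(im,cv2.COLOR_BGR2HSV);m=cv2.inRange(h,lo,hi);z=np.zeros_like(m);x0,y0,x1,y1=roi;z[y0:y1,x0:x1]=m[y0:y1,x0:x1]
    n,l,s,c=cv2.connectedComponentsWithStats(z)
    return [(s[i].tolist(),c[i].round(1).tolist()) for i in range(1,n) if s[i][4]>=mina], z
for nm,im,roi,rs in(("top",T,(195,120,300,210),(310,220,390,290)),("scene",S,(160,170,310,290),(200,120,270,170))):
    print(nm,"yellow",comps(im,(22,120,80),(35,255,255),roi)[0])
    print(nm,"dark",comps(im,(0,0,0),(180,255,45),roi)[0])
    b,m=comps(im,(100,120,60),(125,255,255),rs,50);print(nm,"blue",b)
    c=max(cv2.findContours(m,0,2)[0],key=cv2.contourArea);print(cv2.approxPolyDP(c,4,True)[:,0].tolist(), cv2.minAreaRect(c))
    c,m=comps(im,(0,0,140),(180,45,255),roi,300);print(nm,"white",c)
x0,y0=150,110
cv2.imwrite("pics/z.png",np.hstack([cv2.resize(T[120:210,190:300],(400,327),interpolation=2),cv2.resize(S[180:290,160:310],(400,327),interpolation=2)]))
E
```

```text
top yellow [([211, 176, 14, 15, 143], [217.7, 182.9])]
top dark [([222, 167, 4, 4, 12], [223.5, 168.8]), ([226, 179, 9, 4, 20], [230.0, 179.8]), ([215, 182, 7, 3, 11], [218.1, 183.5]), ([260, 182, 9, 10, 66], [264.4, 186.3]), ([225, 187, 9, 5, 25], [229.6, 189.8])]
top blue [([322, 232, 56, 46, 2034], [348.9, 254.8])]
[[371, 232], [322, 238], [328, 277], [377, 272]] ((349.41461181640625, 254.73167419433594), (41.522254943847656, 52.123687744140625), 83.6598129272461)
top white [([195, 122, 105, 51, 1825], [252.7, 148.5]), ([223, 169, 67, 15, 536], [256.3, 175.6]), ([195, 180, 89, 22, 311], [237.4, 193.9])]
scene yellow [([266, 216, 12, 9, 67], [271.4, 220.1]), ([261, 226, 21, 19, 195], [270.4, 234.6])]
scene dark []
scene blue [([206, 130, 55, 37, 822], [233.1, 147.1])]
[[206, 142], [227, 130], [256, 143], [253, 147], [227, 136], [210, 144], [237, 166], [260, 145], [230, 130]] ((233.0600128173828, 143.42002868652344), (45.00000762939453, 31.40000343322754), 36.869895935058594)
scene white [([160, 170, 123, 120, 5806], [193.5, 235.6]), ([204, 170, 102, 109, 2409], [258.3, 212.7]), ([232, 170, 78, 61, 2401], [283.4, 190.5]), ([250, 270, 46, 20, 382], [276.4, 281.7])]invalid input: not JSON, or not a number
invalid input
```

View pics/z.png

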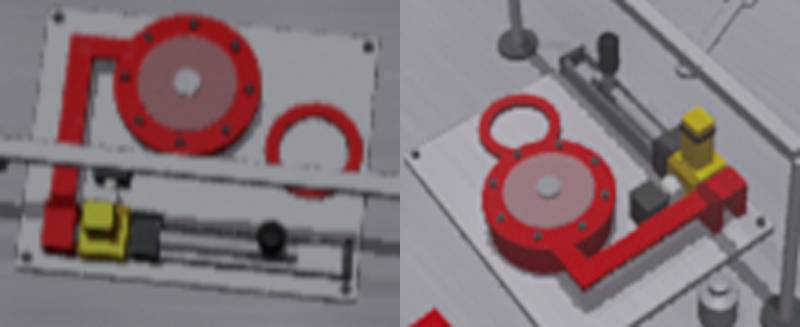

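The zoom shows the plate's corners at about (52,8), (377,36), (355,298) and (18,268) in the left half. The knob is at (271,235), with the stem cap at (97,215) left and (697,115) right. Next I'll compute the fixture pose and cross-check it.

```bash
cat > fix.py <<'E'
from h import *
ct,cs=cam("top"),cam("scene")
zt=lambda u,v:(190+u*110/400-.5,120+v*90/327-.5)
zs=lambda u,v:(160+(u-400)*150/400-.5,180+v*110/327-.5)
C=np.array([onplane(ct,zt(*p),.012) for p in((52,8),(377,36),(355,298),(18,268))])
E
python3 - <<'E'
from fix import *
np.set_printoptions(precision=4,suppress=True)
print(C); print([np.linalg.norm(C[i]-C[i-1]).round(4) for i in range(4)])
ex=(C[0]+C[1]-C[2]-C[3]); ey=(C[0]+C[3]-C[1]-C[2])
y1=np.arctan2(ex[1],ex[0]);y2=np.arctan2(-ey[0],ey[1]);print("yaw",y1,y2)
yaw=(y1+y2)/2;c=C.mean(0);Rz=R.from_euler('z',yaw).as_matrix();o=c-Rz@[.09,-.05,0];o[2]=0;print("origin",o)
F=lambda p:Rz.T@(np.array(p)-o)
a=tri(ct,zt(97,214),cs,zs(697,116));print("cap top",a,F(a[0]),"expect 0,25,104")
a=tri(ct,(264.4,186.3),cs,zs(608,52));print("knob",a,F(a[0]), "expect 0,?,79(ish)")
for u in((264.4,186.3),):print("knob on z=.09",F(onplane(ct,u,.09)))
B=np.array([onplane(ct,u,.035) for u in((371,232),(322,238),(328,277),(377,272))]);print("tray",B,B.mean(0),[np.linalg.norm(B[i]-B[i-1]).round(3) for i in range(4)])
print("spanner",onplane(ct,(260,219),0),onplane(ct,(274,268),0),"beaker",onplane(ct,(106,193),.0),"tray yaw",np.arctan2(*(B[0]-B[3])[[1,0]]))
print("bottle",onplane(ct,(410,228),0),"bar ends", o+Rz@[.024,-.275,.2],o+Rz@[.024,.185,.2],proj(ct,o+Rz@[.024,-.275,.206]),proj(ct,o+Rz@[.024,.185,.206]))
E
```

```text
[[ 0.8411  0.1929  0.012 ]
 [ 0.8194 -0.111   0.012 ]
 [ 0.5706 -0.0925  0.012 ]
 [ 0.5922  0.2124  0.012 ]]
[np.float64(0.2496), np.float64(0.3046), np.float64(0.2495), np.float64(0.3057)]
yaw -0.07621149761001846 -0.07121025297033706
origin [0.6197 0.1069 0.    ]
cap top (array([0.623 , 0.1327, 0.1019]), np.float64(0.002009751069656398)) [0.0014 0.0259 0.1019] expect 0,25,104
knob (array([ 0.6077, -0.0183,  0.073 ]), np.float64(0.003362496683586732)) [-0.0028 -0.1258  0.073 ] expect 0,?,79(ish)
knob on z=.09 [-0.0078 -0.1249  0.09  ]
tray [[ 0.4728 -0.3587  0.035 ]
 [ 0.4506 -0.2028  0.035 ]
 [ 0.3292 -0.2206  0.035 ]
 [ 0.3476 -0.3738  0.035 ]] [ 0.4001 -0.289   0.035 ] [np.float64(0.126), np.float64(0.157), np.float64(0.123), np.float64(0.154)]
spanner [ 0.5128 -0.0048  0.    ] [ 0.3551 -0.0529  0.    ] beaker [0.5899 0.5078 0.    ] tray yaw 0.11999021275730856
bottle [ 0.4928 -0.4944  0.    ] bar ends [ 0.6234 -0.1691  0.2   ] [0.6573 0.2897 0.2   ] [317.4792 171.52  ] [159.4566 157.2566]
```

Measurements agree with the sizes given: the cap top is at z 0.102 and the fixture's yaw is about -0.074. I'll move up over the fixture, then push to the reach limit to see whether the tool tilts there.

```bash

python3 -m inch '[{"claw":1,"travel":[0.7,-0.7,0.7],"turn":0.11},{"claw":1,"travel":[0.7,-0.7,0.7],"turn":0.11},{"claw":1,"travel":[0.7,-0.7,0.7],"turn":0.11},{"claw":1,"travel":[0.7,-0.7,0.7],"turn":0.11},{"claw":1,"travel":[0.7,-0.7,0.7],"turn":0.11}]' 
python3 -m inch '[{"claw":1,"travel":[0.8,-0.9,0.3],"turn":0},{"claw":1,"travel":[0.8,-0.9,0.3],"turn":0},{"claw":1,"travel":[0.8,-0.9,0.3],"turn":0},{"claw":1,"travel":[0.8,-0.9,0.3],"turn":0},{"claw":1,"travel":[0.8,-0.9,0.3],"turn":0}]'
python3 -m inch '[{"claw":1,"travel":[1,0,0.6],"turn":0},{"claw":1,"travel":[1,0,0.6],"turn":0},{"claw":1,"travel":[1,0,0.6],"turn":0},{"claw":1,"travel":[1,0,0.6],"turn":0},{"claw":1,"travel":[1,0,0.6],"turn":0}]'
```

```text
clock: 0.6
position: [0.3791, 0.3819, 0.3913]
ee_rot: [0.0, 0.041, 0.999, 0.0]
contact_force: [0.7, 1.3, 0.0]
width: 0.0854
gripper_force: 0.0
clock: 1.1
position: [0.539, 0.2016, 0.4502]
ee_rot: [-0.0, 0.041, 0.999, 0.0]
contact_force: [0.6, 0.1, -0.1]
width: 0.0856
gripper_force: 0.0
clock: 1.6
position: [0.7089, 0.196, 0.5341]
ee_rot: [0.009, 0.041, 0.999, 0.003]
contact_force: [0.2, -0.2, 1.7]
width: 0.0852
gripper_force: 0.0
```

```bash

python3 -m inch '[{"claw":1,"travel":[0.8,0.2,0],"turn":0},{"claw":1,"travel":[0.8,0.2,0],"turn":0},{"claw":1,"travel":[0.8,0.2,0],"turn":0},{"claw":1,"travel":[0.8,0.2,0],"turn":0},{"claw":1,"travel":[0.8,0.2,0],"turn":0}]' 
python3 - <<'E'
from h import *
s=get_state();q=s["ee_rot"];print(s["qpos"].round(3),R.from_quat([q[1],q[2],q[3],q[0]]).as_matrix().round(3))
E
```

```text
clock: 2.1
position: [0.7811, 0.2132, 0.4712]
ee_rot: [0.03, 0.041, 0.999, 0.01]
contact_force: [-0.1, 0.1, -0.4]
width: 0.0856
gripper_force: 0.0
[ 0.178  0.711  0.222  0.007  2.147 -1.308] [[-0.995  0.08   0.06 ]
 [ 0.082  0.997  0.017]
 [-0.059  0.022 -0.998]]
```

At the reach limit the tool does tilt outward, by 3.6° so far. Next check: does that tilt survive moving back in, and does a harder reach tilt it more?

```bash

python3 -m inch '[{"claw":1,"travel":[1,0.2,1],"turn":0},{"claw":1,"travel":[1,0.2,1],"turn":0},{"claw":1,"travel":[1,0.2,1],"turn":0}]' 
python3 -m inch '[{"claw":1,"travel":[1,0.2,1],"turn":0},{"claw":1,"travel":[1,0.2,1],"turn":0},{"claw":1,"travel":[1,0.2,1],"turn":0}]' 
python3 -m inch '[{"claw":1,"travel":[-0.5,0,-0.2],"turn":0},{"claw":1,"travel":[-0.5,0,-0.2],"turn":0},{"claw":1,"travel":[-0.5,0,-0.2],"turn":0}]' 
python3 - <<'E'
from h import *
s=get_state();q=s["ee_rot"];print(s["qpos"].round(3),R.from_quat([q[1],q[2],q[3],q[0]]).as_matrix().round(3))
E
```

```text
clock: 2.4
position: [0.7847, 0.208, 0.4875]
ee_rot: [0.051, 0.041, 0.998, 0.016]
contact_force: [-0.7, -0.4, 0.9]
width: 0.0854
gripper_force: 0.0
clock: 2.7
position: [0.7916, 0.2044, 0.4973]
ee_rot: [0.069, 0.041, 0.997, 0.021]
contact_force: [-0.2, -0.6, -0.5]
width: 0.0853
gripper_force: 0.0
clock: 3.0
position: [0.6904, 0.2045, 0.4546]
ee_rot: [0.067, 0.041, 0.997, 0.021]
contact_force: [-0.1, -0.1, 0.1]
width: 0.0855
gripper_force: 0.0
[ 0.186  0.409  0.825  0.011  1.767 -1.3  ] [[-0.988  0.078  0.136]
 [ 0.084  0.996  0.037]
 [-0.133  0.048 -0.99 ]]
```

Tilt persists and grows about 0.8° per row at the limit. To bring the tilt's direction to fixture +x, I'll continue from azimuth -11°.

```bash

python3 -m inch '[{"claw":1,"travel":[0.1,-0.9,0],"turn":0},{"claw":1,"travel":[0.1,-0.9,0],"turn":0},{"claw":1,"travel":[0.1,-0.9,0],"turn":0},{"claw":1,"travel":[0.1,-0.9,0],"turn":0}]' >/dev/null
python3 -m inch '[{"claw":1,"travel":[0.3,-0.9,0.2],"turn":0},{"claw":1,"travel":[0.3,-0.9,0.2],"turn":0},{"claw":1,"travel":[0.3,-0.9,0.2],"turn":0},{"claw":1,"travel":[0.3,-0.9,0.2],"turn":0}]' 
python3 -m inch '[{"claw":1,"travel":[1,-0.2,1],"turn":0},{"claw":1,"travel":[1,-0.2,1],"turn":0},{"claw":1,"travel":[1,-0.2,1],"turn":0},{"claw":1,"travel":[1,-0.2,1],"turn":0},{"claw":1,"travel":[1,-0.2,1],"turn":0}]' 
python3 -m inch '[{"claw":1,"travel":[1,-0.2,1],"turn":0},{"claw":1,"travel":[1,-0.2,1],"turn":0},{"claw":1,"travel":[1,-0.2,1],"turn":0},{"claw":1,"travel":[1,-0.2,1],"turn":0},{"claw":1,"travel":[1,-0.2,1],"turn":0}]' 
cat > p.py <<'E'
from h import *
s=get_state();q=s["ee_rot"];M=R.from_quat([q[1],q[2],q[3],q[0]]).as_matrix()
print(s["qpos"].round(3),s["position"].round(4),s["clock"]);a=M[:,2];print("approach",a.round(3),"tilt",np.degrees(np.arccos(-a[2])).round(1),"az",np.degrees(np.arctan2(a[1],a[0])).round(1),"y",M[:,1].round(3),np.degrees(np.arctan2(M[1,1],M[0,1])).round(1))
E
python3 p.py
```

```text
clock: 3.8
position: [0.772, -0.1578, 0.4966]
ee_rot: [0.068, 0.041, 0.997, 0.021]
contact_force: [0.2, 0.8, 0.5]
width: 0.0856
gripper_force: 0.0
clock: 4.3
position: [0.7915, -0.1549, 0.5204]
ee_rot: [0.089, 0.04, 0.995, 0.018]
contact_force: [0.2, -0.7, 0.1]
width: 0.0855
gripper_force: 0.0
clock: 4.8
position: [0.8009, -0.1549, 0.5264]
ee_rot: [0.108, 0.042, 0.993, 0.016]
contact_force: [-0.4, 0.3, -0.5]
width: 0.0856
gripper_force: 0.0
[-0.314  0.649  0.221  0.1    2.07  -1.744] [ 0.8009 -0.1549  0.5264] 4.8
approach [ 0.215  0.023 -0.976] tilt 12.5 az 6.0 y [0.079 0.996 0.041] 85.5
```

```bash

for i in 1 2; do python3 -m inch '[{"claw":1,"travel":[1,-0.25,0.4],"turn":0},{"claw":1,"travel":[1,-0.25,0.4],"turn":0},{"claw":1,"travel":[1,-0.25,0.4],"turn":0},{"claw":1,"travel":[1,-0.25,0.4],"turn":0},{"claw":1,"travel":[1,-0.25,0.4],"turn":0}]'>/dev/null; python3 p.py; done
```

```text
[-0.315  0.701  0.222  0.102  1.978 -1.749] [ 0.8493 -0.1694  0.4895] 5.3
approach [ 0.253  0.016 -0.967] tilt 14.7 az 3.6 y [0.08  0.996 0.037] 85.4
[-0.315  0.745  0.222  0.104  1.89  -1.753] [ 0.8915 -0.1817  0.4591] 5.8
approach [ 0.296  0.007 -0.955] tilt 17.2 az 1.4 y [0.081 0.996 0.033] 85.3
```

```bash

for i in 1 2 3; do python3 -m inch '[{"claw":1,"travel":[1,-0.3,0.7],"turn":0},{"claw":1,"travel":[1,-0.3,0.7],"turn":0},{"claw":1,"travel":[1,-0.3,0.7],"turn":0},{"claw":1,"travel":[1,-0.3,0.7],"turn":0},{"claw":1,"travel":[1,-0.3,0.7],"turn":0}]'>/dev/null; python3 p.py; done
```

```text
[-0.325  0.752  0.221  0.11   1.837 -1.761] [ 0.9091 -0.1941  0.4581] 6.3
approach [ 0.338 -0.002 -0.941] tilt 19.8 az -0.3 y [0.083 0.996 0.028] 85.2
[-0.333  0.76   0.222  0.117  1.784 -1.768] [ 0.9269 -0.2052  0.457 ] 6.8
approach [ 0.38  -0.011 -0.925] tilt 22.4 az -1.7 y [0.085 0.996 0.023] 85.1
[-0.339  0.767  0.222  0.123  1.731 -1.773] [ 0.9444 -0.2154  0.4574] 7.3
approach [ 0.422 -0.021 -0.906] tilt 25.0 az -2.8 y [0.087 0.996 0.018] 85.0
```

```bash

for i in 1 2 3; do python3 -m inch '[{"claw":1,"travel":[1,-0.3,0.7],"turn":0},{"claw":1,"travel":[1,-0.3,0.7],"turn":0},{"claw":1,"travel":[1,-0.3,0.7],"turn":0},{"claw":1,"travel":[1,-0.3,0.7],"turn":0},{"claw":1,"travel":[1,-0.3,0.7],"turn":0}]'>/dev/null;  done
python3 p.py
```

```text
[-0.353  0.787  0.222  0.139  1.571 -1.786] [ 0.995  -0.2412  0.4647] 8.8
approach [ 0.543 -0.052 -0.838] tilt 33.1 az -5.5 y [0.096 0.995 0.001] 84.5
```

Tilt is 33° with the finger line level. Now I'll withdraw to a standoff on the robot side of the block.

```bash

python3 -m inch '[{"claw":1,"travel":[-0.9,0.62,-0.1],"turn":0.007},{"claw":1,"travel":[-0.9,0.62,-0.1],"turn":0.007},{"claw":1,"travel":[-0.9,0.62,-0.1],"turn":0.007},{"claw":1,"travel":[-0.9,0.62,-0.1],"turn":0.007},{"claw":1,"travel":[-0.9,0.62,-0.1],"turn":0.007}]' >/dev/null; python3 p.py
python3 -m inch '[{"claw":1,"travel":[-0.9,0.62,-0.3],"turn":0},{"claw":1,"travel":[-0.9,0.62,-0.3],"turn":0},{"claw":1,"travel":[-0.9,0.62,-0.3],"turn":0},{"claw":1,"travel":[-0.9,0.62,-0.3],"turn":0},{"claw":1,"travel":[-0.9,0.62,-0.3],"turn":0}]' >/dev/null
python3 -m inch '[{"claw":1,"travel":[-0.9,0.62,-0.3],"turn":0},{"claw":1,"travel":[-0.9,0.62,-0.3],"turn":0},{"claw":1,"travel":[-0.9,0.62,-0.3],"turn":0},{"claw":1,"travel":[-0.9,0.62,-0.3],"turn":0},{"claw":1,"travel":[-0.9,0.62,-0.3],"turn":0}]' >/dev/null
python3 p.py
```

```text
[-0.271  0.328  1.095  0.119  1.152 -1.785] [ 0.812  -0.1151  0.4457] 9.3
approach [ 0.545 -0.039 -0.838] tilt 33.1 az -4.1 y [0.074 0.997 0.001] 85.8
[ 0.271 -0.172  1.944 -0.25   0.836 -1.108] [0.4512 0.1317 0.3238] 10.3
approach [ 0.543 -0.039 -0.839] tilt 33.0 az -4.1 y [0.074 0.997 0.001] 85.8
```

```bash

python3 -m inch '[{"claw":1,"travel":[0.1,0,-0.6],"turn":0},{"claw":1,"travel":[0.1,0,-0.6],"turn":0},{"claw":1,"travel":[0.1,0,-0.6],"turn":0},{"claw":1,"travel":[0.1,0,-0.6],"turn":0}]' >/dev/null
cat > w.py <<'E'
import sys,json
from h import *
s=get_state();K,T=cam("wrist")
im=imaging.get_image("wrist");n=sys.argv[1];cv2.imwrite(f"pics/{n}.png",im[:,:,::-1]);np.savez(f"{n}.npz",K=K,T=T)
o=T[:3,3];print("cam at",o.round(3),"fwd",T[:3,2].round(3))
E
python3 w.py w1; python3 p.py
python3 -m inch '[{"claw":1,"travel":[0.0,0,-0.3],"turn":0},{"claw":1,"travel":[0.0,0,-0.3],"turn":0},{"claw":1,"travel":[0.0,0,-0.3],"turn":0}]' >/dev/null
python3 w.py w2; python3 p.py; python3 -c "
import cv2,numpy as np
cv2.imwrite('pics/w12.png',np.hstack([cv2.resize(cv2.imread(f'pics/w{i}.png'),(400,300),interpolation=3) for i in (1,2)]))"
```

```text
cam at [0.335 0.139 0.26 ] fwd [ 0.78  -0.058 -0.623]
[ 0.25  -0.021  2.144 -0.373  0.497 -0.965] [0.4744 0.1307 0.2041] 10.75
approach [ 0.543 -0.041 -0.839] tilt 33.0 az -4.3 y [ 0.074  0.997 -0.   ] 85.7
cam at [0.337 0.14  0.203] fwd [ 0.785 -0.057 -0.617]
[ 0.25   0.071  2.242 -0.581  0.322 -0.739] [0.4765 0.1311 0.1468] 11.1
approach [ 0.547 -0.04  -0.836] tilt 33.3 az -4.2 y [0.074 0.997 0.001] 85.7
```

View pics/w12.png

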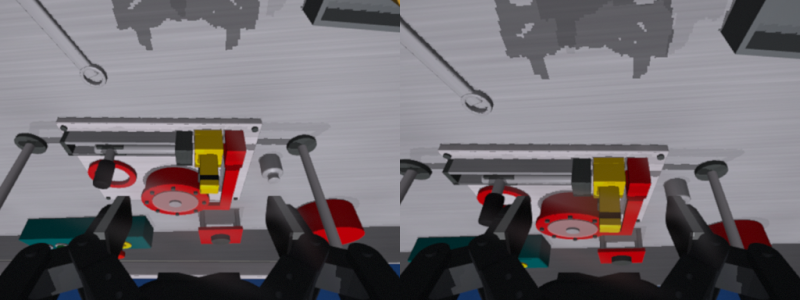

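The wrist views (rolled 180°) show the block's stem and cap at about (209,180) left and (609,215) right, clear between the guide and the keeper, and the knob at (104,170). I'll triangulate the cap and the knob from these two places.

```bash
cat > m.py <<'E'
from h import *
np.set_printoptions(precision=4,suppress=True)
yaw=-.074;o=np.array([.6197,.1069,0]);Rz=R.from_euler('z',yaw).as_matrix();F=lambda p:Rz.T@(np.array(p)-o)
c={};f={}
for n in("w1","w2"):
    d=np.load(n+".npz");c[n]=(d["K"],d["T"]);im=cv2.imread(f"pics/{n}.png");h=cv2.cvtColor(im,cv2.COLOR_BGR2HSV)
    m=cv2.inRange(h,(22,120,60),(35,255,255));m[:,:180]=0
    k,l,s,ce=cv2.connectedComponentsWithStats(m);ids=[i for i in range(1,k) if s[i][4]>60]
    print(n,[(s[i].tolist(),ce[i].round(1).tolist()) for i in ids])
    f[n]=[(s[i],l==i) for i in sorted(ids,key=lambda i:s[i][1])]
    v=cv2.inRange(h,(0,0,0),(180,255,40));print("knob",[ (a.tolist(),b.round(1).tolist()) for a,b in zip(*cv2.connectedComponentsWithStats(v)[2:]) if a[4]>100 and a[0]<150 and a[1]>170 ])
E
python3 m.py
```

```text
w1 [([249, 167, 37, 57, 1907], [266.5, 193.3]), ([256, 230, 25, 18, 423], [267.6, 238.3])]
knob [([22, 171, 38, 18, 149], [44.4, 177.2]), ([120, 204, 27, 37, 617], [132.5, 220.7]), ([0, 252, 512, 132, 27482], [254.6, 345.0]), ([27, 281, 31, 21, 133], [41.2, 287.0])]
w2 [([247, 202, 42, 61, 2124], [267.2, 228.5]), ([255, 280, 28, 17, 434], [268.4, 288.1])]
knob [([0, 205, 40, 19, 204], [22.5, 211.1]), ([0, 247, 512, 137, 29200], [244.6, 341.8])]
```

```bash
cat >> m.py <<'E'
for nm,a,b in(("band top edge, front x-12",(268,229.5),(268.5,279.5)),("far top edge x12 z104",(268,247.5),(268.5,296.5)),("base lower front edge x-23 z13",(267,166.5),(267.5,201.5))):
    p,e=tri(c["w1"],a,c["w2"],b);print(nm,p,"err",e,"F",F(p))
ct,cs=cam("top"),cam("scene")
for z in(.104,):
    p=onplane(c["w1"],(268,247.5),z);q=onplane(c["w2"],(268.5,296.5),z);print(F(p),F(q))
p,e=tri(c["w1"],(132.5,220.7),ct,(264.4,186.3));print("knob w1/top",p,e,F(p))
E
python3 m.py|tail -5
```

```text
band top edge, front x-12 [0.6055 0.1335 0.096 ] err 0.00043932240292278077 F [-0.0162  0.0254  0.096 ]
far top edge x12 z104 [0.6332 0.1323 0.1021] err 0.00041134395800191027 F [0.0116 0.0263 0.1021]
base lower front edge x-23 z13 [0.6011 0.135  0.0108] err 9.233629128208866e-05 F [-0.0206  0.0267  0.0108]
[0.0079 0.0263 0.104 ] [0.0059 0.0258 0.104 ]
knob w1/top [ 0.606  -0.0164  0.0773] 0.0015321903485014381 [-0.0045 -0.124   0.0773]
```

All points agree: the block is at fixture (0, 26), cap top 102 mm, and the knob at y about -124 mm. Moving in.

```bash

python3 -m inch '[{"claw":1,"travel":[0.3,0.01,-0.29],"turn":0},{"claw":1,"travel":[0.3,0.01,-0.29],"turn":0},{"claw":1,"travel":[0.5,0.01,-0.29],"turn":0},{"claw":1,"travel":[0.72,0.01,-0.29],"turn":0},{"claw":1,"travel":[0.72,0.01,-0.29],"turn":0}]';python3 p.py; python3 w.py w3;
```

```text
clock: 11.6
position: [0.6288, 0.134, 0.0927]
ee_rot: [0.291, 0.037, 0.956, -0.008]
contact_force: [0.4, 0.9, 0.0]
width: 0.0856
gripper_force: 0.0
[ 0.173  0.345  2.048 -0.669  0.216 -0.702] [0.6288 0.134  0.0927] 11.6
approach [ 0.556 -0.037 -0.83 ] tilt 33.9 az -3.8 y [0.076 0.997 0.006] 85.7
cam at [0.49  0.143 0.148] fwd [ 0.794 -0.055 -0.606]
```

View pics/w3.png

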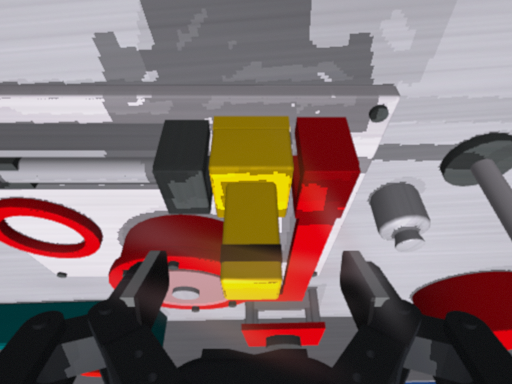

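Fingers stand either side of the stem (x 220–280 between pads at 165 and 345) and the view is clear. A small correction back and down, then grip.

```bash

python3 -m inch '[{"claw":1,"travel":[-0.03,-0.005,-0.03],"turn":0},{"claw":1,"travel":[-0.03,-0.005,-0.03],"turn":0}]';python3 p.py
python3 -m inch '[{"claw":-1,"travel":[0,0,0],"turn":0},{"claw":-1,"travel":[0,0,0],"turn":0},{"claw":-1,"travel":[0,0,0],"turn":0},{"claw":-1,"travel":[0,0,0],"turn":0},{"claw":-1,"travel":[0,0,0],"turn":0}]' 90
python3 -m inch '[{"claw":-1,"travel":[0,0,0],"turn":0},{"claw":-1,"travel":[0,0,0],"turn":0},{"claw":-1,"travel":[0,0,0],"turn":0}]';python3 p.py
```

```text
clock: 11.85
position: [0.6123, 0.1314, 0.0821]
ee_rot: [0.285, 0.036, 0.958, -0.011]
contact_force: [0.1, -0.0, 0.0]
width: 0.0853
gripper_force: 0.0
[ 0.176  0.345  2.083 -0.744  0.202 -0.627] [0.6123 0.1314 0.0821] 11.85
approach [ 0.545 -0.041 -0.837] tilt 33.2 az -4.3 y [ 0.075  0.997 -0.   ] 85.7
clock: 12.35
position: [0.6133, 0.132, 0.0816]
ee_rot: [0.285, 0.036, 0.958, -0.01]
contact_force: [-1.9, 0.9, 3.6]
width: 0.0244
gripper_force: 87.9
clock: 12.65
position: [0.6133, 0.132, 0.0816]
ee_rot: [0.285, 0.036, 0.958, -0.01]
contact_force: [-3.2, 0.1, 6.7]
width: 0.0246
gripper_force: 87.9
[ 0.175  0.346  2.082 -0.743  0.2   -0.626] [0.6133 0.132  0.0816] 12.65
approach [ 0.546 -0.04  -0.837] tilt 33.2 az -4.2 y [0.074 0.997 0.001] 85.7
```

```bash

python3 -m inch '[{"claw":-1,"travel":[0,0,0.03],"turn":0},{"claw":-1,"travel":[0,0,0.06],"turn":0},{"claw":-1,"travel":[0,0,0.1],"turn":0},{"claw":-1,"travel":[0,0,0.14],"turn":0},{"claw":-1,"travel":[0,0,0.18],"turn":0}]' 115
python3 -m inch '[{"claw":-1,"travel":[0,0,0],"turn":0},{"claw":-1,"travel":[0,0,0],"turn":0}]';python3 p.py; python3 w.py w4
```

```text
clock: 13.15
position: [0.6124, 0.1316, 0.1162]
ee_rot: [0.284, 0.036, 0.958, -0.011]
contact_force: [0.3, -0.1, -1.0]
width: 0.024
gripper_force: 115.3
clock: 13.35
position: [0.6127, 0.1316, 0.1165]
ee_rot: [0.284, 0.036, 0.958, -0.011]
contact_force: [-0.6, -0.2, -1.6]
width: 0.024
gripper_force: 115.2
[ 0.175  0.29   2.041 -0.506  0.282 -0.87 ] [0.6127 0.1316 0.1165] 13.35
approach [ 0.544 -0.041 -0.838] tilt 33.0 az -4.3 y [0.075 0.997 0.   ] 85.7
cam at [0.475 0.141 0.174] fwd [ 0.784 -0.057 -0.618]
```

View pics/w4.png

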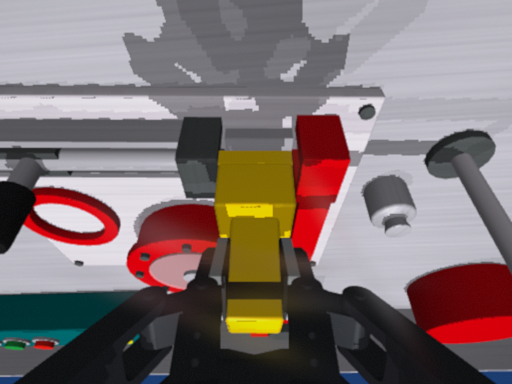

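The block is clear of its rail (base bottom at about row 152, with the rail gap visible below) and held square. I'll withdraw, rise, then swing to the tray, turning with the base so the wrist stays clear of its limits.

```bash

python3 -m inch '[{"claw":-1,"travel":[-0.2,0,0],"turn":0},{"claw":-1,"travel":[-0.4,0,0.05],"turn":0},{"claw":-1,"travel":[-0.4,0,0.3],"turn":0},{"claw":-1,"travel":[-0.4,0,0.5],"turn":0},{"claw":-1,"travel":[-0.4,0,0.5],"turn":0}]' ; python3 p.py
python3 -m inch '[{"claw":-1,"travel":[0.05,-0.2,0],"turn":-0.03},{"claw":-1,"travel":[0.05,-0.4,0],"turn":-0.06},{"claw":-1,"travel":[0,-0.6,0],"turn":-0.09},{"claw":-1,"travel":[0,-0.8,0],"turn":-0.12},{"claw":-1,"travel":[0,-1.0,0],"turn":-0.14}]' >/dev/null;python3 p.py
python3 -m inch '[{"claw":-1,"travel":[-0.07,-0.2,0],"turn":-0.03},{"claw":-1,"travel":[-0.14,-0.4,0],"turn":-0.06},{"claw":-1,"travel":[-0.2,-0.56,0],"turn":-0.09},{"claw":-1,"travel":[-0.26,-0.71,0],"turn":-0.1},{"claw":-1,"travel":[-0.26,-0.71,0],"turn":-0.1}]' ;python3 p.py
```

```text
clock: 13.9
position: [0.5368, 0.1331, 0.2242]
ee_rot: [0.291, 0.036, 0.956, -0.008]
contact_force: [1.2, -0.3, 0.1]
width: 0.024
gripper_force: 115.3
[ 0.214  0.042  2.028 -0.315  0.52  -1.051] [0.5368 0.1331 0.2242] 13.9
approach [ 0.556 -0.037 -0.83 ] tilt 33.9 az -3.8 y [0.074 0.997 0.005] 85.8
[-0.124  0.042  2.045 -0.409  0.552 -0.883] [ 0.5322 -0.0693  0.2155] 14.4
approach [ 0.473 -0.269 -0.839] tilt 33.0 az -29.7 y [ 0.494  0.869 -0.001] 60.4
clock: 14.9
position: [0.4792, -0.2126, 0.2154]
ee_rot: [0.259, 0.388, 0.877, -0.116]
contact_force: [0.5, 0.6, -0.8]
width: 0.0242
gripper_force: 115.2
[-0.397  0.028  2.06  -0.444  0.568 -0.817] [ 0.4792 -0.2126  0.2154] 14.9
approach [ 0.365 -0.404 -0.839] tilt 33.0 az -47.9 y [ 0.74   0.672 -0.002] 42.2
```

```bash

python3 -m inch '[{"claw":-1,"travel":[-0.15,-0.25,0],"turn":-0.02},{"claw":-1,"travel":[-0.3,-0.51,0],"turn":-0.038},{"claw":-1,"travel":[-0.3,-0.51,-0.2],"turn":-0.038},{"claw":-1,"travel":[-0.3,-0.51,-0.4],"turn":-0.038},{"claw":-1,"travel":[-0.3,-0.51,-0.4],"turn":-0.038}]' ;python3 p.py;python3 w.py w5; python3 -c "
from h import *
for n in('scene','top'): cv2.imwrite(f'pics/{n}2.png',imaging.get_image(n)[:,:,::-1])
w=cv2.resize(cv2.imread('pics/w5.png'),(400,300)); s=cv2.resize(cv2.imread('pics/scene2.png')[80:200,170:330],(400,300)); cv2.imwrite('pics/v5.png',np.hstack([w,s]))"
```

```text
clock: 15.4
position: [0.4164, -0.3095, 0.1302]
ee_rot: [0.246, 0.438, 0.855, -0.129]
contact_force: [-1.4, 1.2, -1.5]
width: 0.0244
gripper_force: 115.2
[-0.673  0.133  2.215 -0.551  0.289 -0.806] [ 0.4164 -0.3095  0.1302] 15.4
approach [ 0.308 -0.437 -0.845] tilt 32.3 az -54.8 y [ 0.813  0.582 -0.005] 35.6
cam at [ 0.336 -0.2    0.19 ] fwd [ 0.451 -0.633 -0.629]
```

View pics/v5.png

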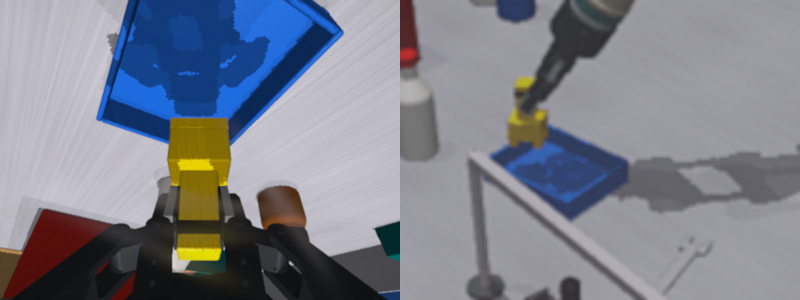

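Block hangs upright above the blue tray and hasn't slipped (base edge still at row 151). The tray's corners show at (100,118) and (343,33), so I'll check where the tray lies relative to the block.

```bash
python3 - <<'E'
from h import *
np.set_printoptions(precision=4,suppress=True)
d=np.load("w5.npz");c=(d["K"],d["T"])
for u in((100,118),(343,33)):print(onplane(c,(u[0]*1.28,u[1]*1.28),.035))
b=onplane(c,(200*1.28,118*1.28),.130-.0686);print("base front lower edge",b)
a=np.array([.308,-.437]);a/=np.linalg.norm(a);print("block centre",b[:2]+.023*a)
T=cv2.imread("pics/top2.png");h=cv2.cvtColor(T,cv2.COLOR_BGR2HSV);m=cv2.inRange(h,(22,120,60),(35,255,255));m[:,:310]=0;m[:,400:]=0;m[:220]=0
k,l,s,ce=cv2.connectedComponentsWithStats(m);print(s[1:],ce[1:]);ct=cam("top")
for i in range(1,k):print(onplane(ct,ce[i],.12))
E
```

```text
[ 0.3497 -0.3711  0.035 ]
[ 0.4532 -0.2034  0.035 ]
base front lower edge [ 0.4078 -0.2981  0.0614]
block centre [ 0.421  -0.3169]
[[363 236  11  13  84]] [[367.6548 242.5119]]
[ 0.4304 -0.3277  0.12  ]
```

```bash

python3 -m inch '[{"claw":-1,"travel":[0,0,-0.1],"turn":0},{"claw":-1,"travel":[0,0,-0.2],"turn":0},{"claw":-1,"travel":[0,0,-0.25],"turn":0},{"claw":-1,"travel":[0,0,-0.25],"turn":0}]' ;python3 p.py
```

```text
clock: 15.95
position: [0.4225, -0.3122, 0.0881]
ee_rot: [0.255, 0.436, 0.853, -0.13]
contact_force: [-1.2, -1.2, -0.9]
width: 0.0245
gripper_force: 115.2
[-0.671  0.223  2.278 -1.092  0.168 -0.254] [ 0.4225 -0.3122  0.0881] 15.95
approach [ 0.321 -0.444 -0.836] tilt 33.2 az -54.1 y [0.81  0.586 0.   ] 35.9
```

```bash

python3 -m inch '[{"claw":-1,"travel":[0.04,-0.03,-0.03],"turn":0.005},{"claw":-1,"travel":[0.04,-0.03,-0.05],"turn":0.01},{"claw":-1,"travel":[0.04,-0.03,-0.065],"turn":0.01},{"claw":-1,"travel":[0.04,-0.03,-0.065],"turn":0.01}]' ;python3 p.py
```

```text
clock: 16.35
position: [0.4301, -0.319, 0.0777]
ee_rot: [0.255, 0.424, 0.86, -0.125]
contact_force: [-0.1, 0.2, -1.3]
width: 0.0238
gripper_force: 115.5
[-0.69   0.253  2.274 -1.175  0.132 -0.206] [ 0.4301 -0.319   0.0777] 16.35
approach [ 0.333 -0.431 -0.839] tilt 33.0 az -52.3 y [0.793 0.609 0.002] 37.5
```

```bash

python3 -m inch '[{"claw":-1,"travel":[0,0,0],"turn":0.02},{"claw":-1,"travel":[0,0,-0.015],"turn":0.02},{"claw":-1,"travel":[0,0,-0.015],"turn":0.02}]' ;python3 p.py
python3 -m inch '[{"claw":0.4,"travel":[0,0,0],"turn":0},{"claw":0.4,"travel":[0,0,0],"turn":0},{"claw":0.4,"travel":[0,0,0],"turn":0},{"claw":0.8,"travel":[0,0,0],"turn":0},{"claw":0.8,"travel":[0,0,0],"turn":0}]' ;python3 p.py; python3 w.py w6
```

```text
clock: 16.65
position: [0.4314, -0.3171, 0.0787]
ee_rot: [0.253, 0.4, 0.873, -0.121]
contact_force: [-4.6, -0.8, 1.0]
width: 0.0241
gripper_force: 115.8
[-0.705  0.247  2.271 -0.969  0.11  -0.477] [ 0.4314 -0.3171  0.0787] 16.65
approach [ 0.345 -0.413 -0.843] tilt 32.5 az -50.1 y [ 0.758  0.652 -0.009] 40.7
clock: 17.15
position: [0.4331, -0.3167, 0.0784]
ee_rot: [0.254, 0.399, 0.873, -0.119]
contact_force: [-0.1, 0.1, 0.0]
width: 0.0766
gripper_force: 0.0
[-0.704  0.249  2.27  -0.971  0.107 -0.476] [ 0.4331 -0.3167  0.0784] 17.15
approach [ 0.348 -0.411 -0.843] tilt 32.6 az -49.8 y [ 0.757  0.654 -0.006] 40.8
cam at [ 0.343 -0.214  0.137] fwd [ 0.508 -0.593 -0.625]
```

View pics/w6.png

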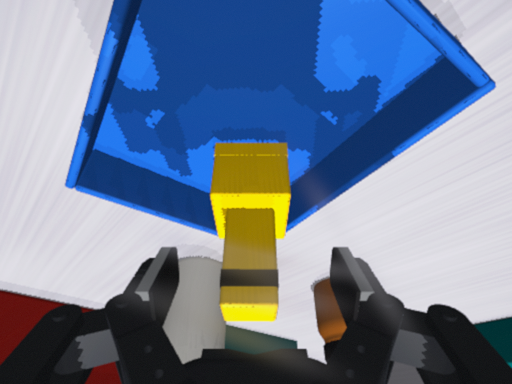

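The block stands in the tray (base at (250,190), walls around it) and the fingers are open and clear. Now I'll retract along the tool axis and swing back toward the knob, at height.

```bash

python3 -m inch '[{"claw":0.8,"travel":[-0.05,0.06,0.12],"turn":0},{"claw":0.8,"travel":[-0.1,0.12,0.25],"turn":0},{"claw":0.8,"travel":[-0.15,0.18,0.4],"turn":0},{"claw":0.8,"travel":[-0.21,0.25,0.6],"turn":0},{"claw":0.8,"travel":[-0.21,0.25,0.75],"turn":0}]' ;python3 p.py
python3 -m inch '[{"claw":1,"travel":[0.1,0.2,0],"turn":0.03},{"claw":1,"travel":[0.2,0.4,0],"turn":0.07},{"claw":1,"travel":[0.3,0.6,0],"turn":0.11},{"claw":1,"travel":[0.4,0.8,0],"turn":0.15},{"claw":1,"travel":[0.5,0.9,0],"turn":0.19}]' >/dev/null;python3 p.py
python3 - <<'E'
from h import *
im=imaging.get_image("top")[:,:,::-1];cv2.imwrite("pics/top3.png",im);h=cv2.cvtColor(im,cv2.COLOR_BGR2HSV);m=cv2.inRange(h,(22,120,60),(35,255,255));m[:,:310]=0;m[:,400:]=0;m[:220]=0
k,l,s,ce=cv2.connectedComponentsWithStats(m);print(s[1:],ce[1:]);ct=cam("top")
for i in range(1,k):print(onplane(ct,ce[i],.07))
E
```

```text
clock: 17.7
position: [0.3893, -0.2647, 0.23]
ee_rot: [0.254, 0.399, 0.873, -0.119]
contact_force: [0.7, -0.9, 0.0]
width: 0.0769
gripper_force: 0.0
[-0.666 -0.1    2.133 -0.205  0.559 -1.237] [ 0.3893 -0.2647  0.23  ] 17.7
approach [ 0.348 -0.41  -0.843] tilt 32.6 az -49.7 y [ 0.756  0.654 -0.006] 40.8
[-0.335 -0.067  2.11   0.076  0.533 -1.709] [ 0.4904 -0.0834  0.228 ] 18.2
approach [ 0.519 -0.14  -0.843] tilt 32.5 az -15.1 y [ 0.25   0.968 -0.007] 75.5
[[352 235  19  18 175]] [[360.70857143 243.29714286]]
[ 0.43270051 -0.31764376  0.07      ]
```

```bash

python3 -m inch '[{"claw":1,"travel":[0.1,0.2,0],"turn":0.035},{"claw":1,"travel":[0.15,0.33,-0.2],"turn":0.035},{"claw":1,"travel":[0.2,0.33,-0.39],"turn":0.035},{"claw":1,"travel":[0.2,0.33,-0.39],"turn":0.035}]' ;python3 p.py; python3 w.py w7
```

```text
clock: 18.65
position: [0.5275, -0.0196, 0.1446]
ee_rot: [0.273, 0.072, 0.959, -0.024]
contact_force: [-1.3, 0.3, -1.0]
width: 0.0854
gripper_force: 0.0
[-0.173  0.105  2.192  0.021  0.289 -1.614] [ 0.5275 -0.0196  0.1446] 18.65
approach [ 0.521 -0.085 -0.849] tilt 31.8 az -9.2 y [ 0.15   0.989 -0.007] 81.4
cam at [ 0.392 -0.     0.205] fwd [ 0.764 -0.118 -0.634]
```

View pics/w7.png

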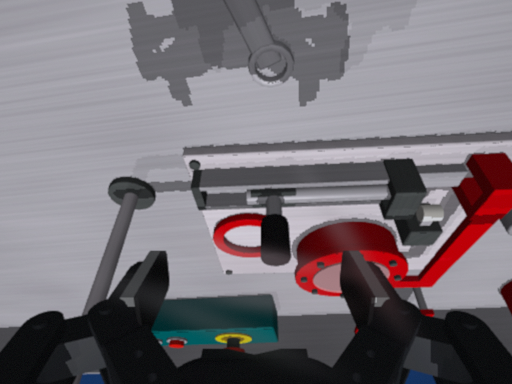

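The knob is at (275,232), nearly centred between the open fingers. Next: its position from this view and w1.

```bash
python3 - <<'E'
from h import *
d=np.load("w7.npz");c=(d["K"],d["T"]);e=np.load("w1.npz");c1=(e["K"],e["T"])
print(tri(c,(275,231),c1,(132.5,220.7)),onplane(c,(275,231),.079))
E
```

```text
(array([ 0.60524092, -0.01558214,  0.07553747]), np.float64(0.00449000117720706)) [ 0.59542526 -0.01475765  0.079     ]
```

```bash

python3 -m inch '[{"claw":1,"travel":[0.05,0.02,-0.15],"turn":0},{"claw":1,"travel":[0.15,0.02,-0.26],"turn":0},{"claw":1,"travel":[0.3,0.02,-0.26],"turn":0},{"claw":1,"travel":[0.4,0.02,-0.26],"turn":0},{"claw":1,"travel":[0.4,0.02,-0.26],"turn":0}]' ;python3 p.py
python3 -m inch '[{"claw":1,"travel":[0,0,0],"turn":0}]' 40; python3 p.py
```

```text
clock: 19.2
position: [0.6156, -0.0184, 0.1022]
ee_rot: [0.283, 0.073, 0.956, -0.025]
contact_force: [0.1, 0.0, 0.5]
width: 0.0855
gripper_force: 0.0
[-0.133  0.289  2.098 -0.093  0.179 -1.466] [ 0.6156 -0.0184  0.1022] 19.2
approach [ 0.538 -0.089 -0.838] tilt 33.0 az -9.4 y [ 0.153  0.988 -0.007] 81.2
clock: 19.3
position: [0.6111, -0.0176, 0.1001]
ee_rot: [0.28, 0.072, 0.957, -0.025]
contact_force: [0.4, 0.2, 0.1]
width: 0.0854
gripper_force: 0.0
[-0.133  0.288  2.104 -0.093  0.181 -1.467] [ 0.6111 -0.0176  0.1001] 19.3
approach [ 0.532 -0.088 -0.842] tilt 32.7 az -9.4 y [ 0.153  0.988 -0.007] 81.2
```

```bash

python3 -m inch '[{"claw":1,"travel":[-0.015,0.01,-0.035],"turn":0},{"claw":1,"travel":[-0.015,0.01,-0.06],"turn":0},{"claw":1,"travel":[-0.015,0.01,-0.06],"turn":0}]' ;python3 p.py
python3 -m inch '[{"claw":-1,"travel":[0,0,0],"turn":0},{"claw":-1,"travel":[0,0,0],"turn":0},{"claw":-1,"travel":[0,0,0],"turn":0},{"claw":-1,"travel":[0,0,0],"turn":0},{"claw":-1,"travel":[0,0,0],"turn":0}]' 40; python3 p.py
```

```text
clock: 19.6
position: [0.6058, -0.0146, 0.0852]
ee_rot: [0.278, 0.072, 0.958, -0.025]
contact_force: [-0.6, 0.3, -0.4]
width: 0.0849
gripper_force: 0.0
[-0.128  0.307  2.129 -0.132  0.142 -1.424] [ 0.6058 -0.0146  0.0852] 19.6
approach [ 0.528 -0.087 -0.845] tilt 32.4 az -9.3 y [ 0.151  0.988 -0.007] 81.3
clock: 20.1
position: [0.6078, -0.0148, 0.0866]
ee_rot: [0.279, 0.072, 0.957, -0.024]
contact_force: [-1.5, -0.0, 1.7]
width: 0.0231
gripper_force: 39.0
[-0.128  0.307  2.126 -0.131  0.142 -1.425] [ 0.6078 -0.0148  0.0866] 20.1
approach [ 0.531 -0.087 -0.843] tilt 32.6 az -9.3 y [ 0.151  0.988 -0.007] 81.3
```

Knob gripped (width 23 mm); the bolt is at about 0.017, so roughly 77 mm remain along fixture +y.

```bash

python3 -m inch '[{"claw":-1,"travel":[0.007,0.09,0],"turn":0},{"claw":-1,"travel":[0.014,0.18,0],"turn":0},{"claw":-1,"travel":[0.02,0.27,0],"turn":0},{"claw":-1,"travel":[0.026,0.35,0],"turn":0},{"claw":-1,"travel":[0.026,0.35,0],"turn":0}]'
python3 -m inch '[{"claw":-1,"travel":[0.001,0.02,0],"turn":0},{"claw":-1,"travel":[0.002,0.03,0],"turn":0},{"claw":-1,"travel":[0.002,0.03,0],"turn":0}]';python3 p.py
```

```text
clock: 20.6
position: [0.6136, 0.057, 0.0866]
ee_rot: [0.28, 0.07, 0.957, -0.024]
contact_force: [-0.1, 3.2, 0.8]
width: 0.0227
gripper_force: 39.6
clock: 20.9
position: [0.6139, 0.0609, 0.0867]
ee_rot: [0.28, 0.072, 0.957, -0.024]
contact_force: [2.5, -1.9, 0.4]
width: 0.0228
gripper_force: 39.5
[ 0.05   0.324  2.094 -0.609  0.2   -0.803] [0.6139 0.0609 0.0867] 20.9
approach [ 0.532 -0.087 -0.842] tilt 32.6 az -9.3 y [ 0.152  0.988 -0.006] 81.3
```

```bash

python3 -m inch '[{"claw":-1,"travel":[0.001,0.01,0],"turn":0},{"claw":-1,"travel":[0.001,0.01,0],"turn":0}]'
python3 -m inch '[{"claw":-1,"travel":[0.001,0.01,0],"turn":0},{"claw":-1,"travel":[0.001,0.01,0],"turn":0}]'

```

```text
clock: 21.1
position: [0.614, 0.0629, 0.0866]
ee_rot: [0.28, 0.072, 0.957, -0.025]
contact_force: [3.3, -3.3, -0.4]
width: 0.0226
gripper_force: 39.4
clock: 21.3
position: [0.6142, 0.0645, 0.0867]
ee_rot: [0.279, 0.072, 0.957, -0.025]
contact_force: [4.5, -6.1, -0.8]
width: 0.0229
gripper_force: 39.7
```

```bash

python3 -m inch '[{"claw":-1,"travel":[0.0,0.01,0],"turn":0},{"claw":-1,"travel":[0.0,0.01,0],"turn":0}]'
python3 -m inch '[{"claw":-1,"travel":[0.0,0.015,0],"turn":0},{"claw":-1,"travel":[0.0,0.015,0],"turn":0}]'

```

```text
clock: 21.5
position: [0.6141, 0.0646, 0.0867]
ee_rot: [0.279, 0.073, 0.957, -0.027]
contact_force: [5.3, -13.0, -1.3]
width: 0.0225
gripper_force: 40.0
clock: 21.7
position: [0.6141, 0.0648, 0.0867]
ee_rot: [0.278, 0.074, 0.957, -0.029]
contact_force: [8.8, -24.3, -0.0]
width: 0.0227
gripper_force: 40.7
```

Position has stopped at y 0.0648 with the force up to 24 N: the bolt is on its stop. I'll ease off, release and withdraw.

```bash

python3 -m inch '[{"claw":-1,"travel":[0,-0.015,0],"turn":0},{"claw":0.6,"travel":[0,-0.015,0],"turn":0},{"claw":0.6,"travel":[0,-0.015,0],"turn":0},{"claw":0.6,"travel":[0,-0.015,0],"turn":0},{"claw":0.6,"travel":[0,-0.015,0],"turn":0}]'
python3 -m inch '[{"claw":0.6,"travel":[-0.15,0.01,0],"turn":0},{"claw":0.6,"travel":[-0.35,0.03,0.05],"turn":0},{"claw":0.6,"travel":[-0.5,0.04,0.25],"turn":0},{"claw":0.6,"travel":[-0.6,0.04,0.45],"turn":0},{"claw":0.6,"travel":[-0.6,0.04,0.45],"turn":0}]'
python3 p.py; python3 w.py w8; python3 -c "
from h import *
for n in('scene','top'): cv2.imwrite(f'pics/{n}4.png',imaging.get_image(n)[:,:,::-1])
w=cv2.resize(cv2.imread('pics/w8.png'),(400,300)); s=cv2.resize(cv2.imread('pics/scene4.png')[100:310,150:430],(400,300)); cv2.imwrite('pics/v8.png',np.hstack([w,s]))"
```

```text
clock: 22.2
position: [0.6132, 0.0678, 0.086]
ee_rot: [0.279, 0.071, 0.957, -0.024]
contact_force: [-0.1, 0.8, -0.1]
width: 0.0682
gripper_force: 0.0
clock: 22.7
position: [0.4938, 0.0766, 0.1822]
ee_rot: [0.284, 0.072, 0.956, -0.023]
contact_force: [-0.0, -0.7, 1.0]
width: 0.0684
gripper_force: 0.0
[ 0.116  0.016  2.177 -0.373  0.413 -1.003] [0.4938 0.0766 0.1822] 22.7
approach [ 0.54  -0.084 -0.838] tilt 33.1 az -8.9 y [ 0.15   0.989 -0.002] 81.4
cam at [0.357 0.096 0.24 ] fwd [ 0.778 -0.118 -0.617]
```

View pics/v8.png

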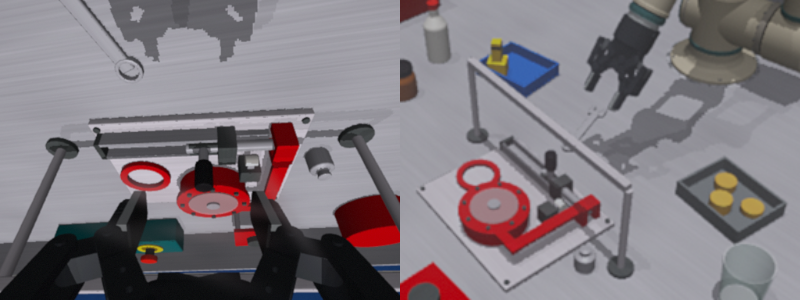

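The bolt reaches into the red keeper (knob at (204,175) left, near the guide), the block stands upright in the blue tray at (497,55), and the loose things are where they were. Handing in.

```bash
python3 -c "
from rig import ticket; print(ticket.sign_off())"
```

```text
the job is handed in; nothing more can be done
None
```

The job is handed in at about 23 s: the lockout block stands upright in the blue tray, the bolt was pushed onto its stop in the red keeper and let go, and I saw no contact with the light bar or the loose things; sign-off gave no verdict, and joint 5 briefly read 0.107, just under its listed 0.11 lower limit.

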